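# Complete the vial carrier, then open its double-catch gate and hold it wide

## Task

Stand the loose red-capped vial upright in the empty well of the rack in the carrier and let go of it. Then open the carrier's gate so that a colleague can draw the rack out: first pinch the two ears of the safety catch beside the gate fully together (it stays released), then squeeze the two black bars on top of the gate together, swing the gate out over its ball detent, and finish while still holding the sprung gate wide open, as far as it will comfortably go. Leave the other vial, the jar and the cup standing where they are.

Things in the scene. Friction and masses are not known exactly. Their poses are not given: they have to be found in the camera images.
- vial_mid (a point): centre (half-way up) of the loose vial: white cylinder 42 mm in diameter with a 46 mm red screw cap, 73 mm tall, standing upright on the cart to the right of the carrier's front; z along its axis, up. The firm body that can be gripped runs from its foot to 59 mm up; 45 g or so.
- well (a point): centre of the floor of the empty well: a round hole 47 mm wide, 14 mm deep in the white rack in the fixed steel carrier (the other well, 85 mm towards +y, holds a like vial). A vial standing home has its centre 36.5 mm above it. Axes are the carrier's: x from the gate inwards, y along the shut gate to its hinge, z up. The well is 95 mm behind the gate's plane; kerbs 34 mm high, open above.
- safety_ear (a point): middle of the moving ear of the safety catch (black upright plate 10 mm thick along the carrier's x, 28 mm wide, top 122 mm above the cart, this point 14 mm below the top), on a grey housing block beside the gate's free end. It is the ear nearer the robot.
- fixed_ear (a point): middle of the fixed ear of the safety catch: a like plate behind the moving ear, 40 mm from it centre to centre while shut (50 mm over both outer faces; 38 mm when pinched together). Same axes as the carrier.
- safety (a joint): travel of the moving ear towards the fixed ear: 0 m shut, 0.012 m fully pinched. Moves against about 4 N of friction and stays where it is left. Until it is about 0.010 its hooked tooth blocks the squeeze grip on the gate.
- gate_bar (a point): middle of the fixed black bar of the squeeze grip, on top of the gate, 96 mm from the hinge axis: an upright bar 10 mm thick along the gate, 18 mm across it, top 122 mm above the cart, this point 14 mm below the top. Its point turns with the gate: y points along the gate to the hinge, x is square to the gate (into the carrier while shut).
- trigger_bar (a point): middle of the moving black bar of the squeeze grip, a like bar 134 mm from the hinge axis (38 mm from the fixed bar; 48 mm over both outer faces at rest, 34 mm when squeezed). Squeezing it to the fixed bar draws the gate's bolt out of its strike plate.
- trigger (a joint): travel of the moving bar towards the fixed bar: 0 m at rest, 0.014 m fully squeezed; spring, 3 N at the start and 9 N at the end; it springs back when let go. The bolt is clear of the strike plate from about 0.011.
- gate_hinge (a point): point on the gate's upright hinge axis, 108 mm above the cart; at the left end of the gate as the robot sees it; axes of the carrier.
- gate (a joint): gate angle: 0 rad shut, grows as it swings out towards the robot (clockwise seen from above), stop at 1.5. A spring closes it (about 0.3 N m when wide), and near 0.5 to 0.6 rad its foot has to be pulled over a sprung ball in the base (some 4 to 8 N at the grip). The free end reaches 0.2 m from the hinge.
- vial_b: the like vial that already stands in the rack's other well, to be left alone; origin at the centre of its underside.
- jar_mid (a point): centre of a bystanding red-capped jar, 66 mm in diameter, 84 mm tall, at the right edge of the cart; to be left standing.
- cup_mid (a point): centre of a bystanding white cup with lid, 72 mm in diameter, 82 mm tall, at the right edge of the cart; to be left standing.
Not all that is in view belongs to the job. What is shaped like the part that bears vial_mid but blue or orange is not meant.

How it is judged (in metres and radians):
On the way, in this order (a step that is already met when the one before it is completed fails the run):
1. the loose vial stands home in the empty well, let go (horizontal distance between vial_mid and well below 0.006 m and z of vial_mid in the frame of well between 0.032 and 0.041 m and angle between vial_mid's own z axis and vertical below 0.12 rad and contact force between the fingers and vial_a below 0.1 N), for 0.2 s.
2. the safety catch is pinched fully together while the gate is shut (value of joint safety above 0.01 m and value of joint gate below 0.03 rad), for 0.1 s.
3. the squeeze grip on the gate is squeezed, drawing the bolt (value of joint trigger above 0.0105 m), for 0.05 s.
4. the gate is swung out past its detent (value of joint gate above 0.8 rad), for 0.05 s.
At the end, for the whole second after the job is handed in: the gate stands at least 1.1 rad (63 degrees) open and still, the fingers press on it with more than 1 N, the safety catch is still released, and the vial stands upright in its well (within 6 mm, home), untouched (all of step 1 and value of joint gate above 1.1 rad and contact force between the fingers and gate above 1 N and velocity of joint gate below 0.15 rad/s and value of joint safety above 0.009 m); the arm keeps its last pose, push and grip.
It fails at once if the vial already in the rack is pulled out or tipped (distance of vial_b from where it was at the start of the episode above 0.015 m or angle between vial_b's own z axis and vertical above 0.3 rad).
It fails at once if the jar or the cup is knocked over or shoved away (distance of any of jar_mid, cup_mid from where it was at the start of the episode above 0.03 m).
It also fails if it takes over 61 s, if anything falls off the work surface, if the arm or the gripper's body presses on something with over 40 N, if the wrist force passes 120 N, or if a joint passes its speed limit or range.

## Robot

A 6-joint arm with a two-finger parallel gripper is mounted at the origin on a cart in front of the work surface, level with it; the furniture and walls round the work are solid. World frame = base frame: x ahead of the robot, y to its left, z up, the work surface at z = 0. Lengths are in m, angles in degrees, forces in N, time in s.
With the tool pointing down it reaches from about 0.275 to 0.825 m from the base axis. Payload 4.9 kg.
Tool frame: the origin (TCP) lies between the finger pads; the fingertips stand 14 mm ahead of it and the grasp point (between the pads) lies 5 mm behind it; z points along the fingers, y is the line along which they close (so a half turn about z gives the same grasp; the last joint's range is limited). The gripper opens to 85 mm and grips with 20 to 120 N. Pads are 22 mm wide; open, the fingers measure 114 mm over their backs; the gripper's body (76 mm by 85 mm) begins 54 mm behind the grasp point. The pads swing forward as they close: fully open they stand 13 mm farther back than shut.
Start: joints at [57.857, 18.69, -11.035, 60.275, 0, 82.311], TCP at [0.228, 0.501, 0.245] pointing down, gripper open.
Joint ranges: [-152.03, 152.03], [-55.5, 102.48], [-74.3, 77.21], [-110.64, 120.58], [-84.22, 78.4], [-180, 180]. Speed limits (degrees/s): [147.25, 147.25, 180, 180, 180, 180].

## Interface

Orientations are given as a 3x3 rotation matrix whose columns are the frame's x, y, z axes.
In Python, from bench import telemetry, vision, r, finder gives the robot as it stands.
- The arm moves only by the shell command python3 -m jog 'ROWS'. ROWS is a JSON object of lists of equal length, an entry for each row: "grip": the opening, from 0 (shut) to 1 (fully open); "dp": the shift along the world's x, y, z in units of 60 cm (1.0 is 60 cm), a list of three; "spin": the turn about the world's z in units of pi/2 rad (1.0 is pi/2 rad). A call has 1 to 12 rows; each row shifts and turns the commanded pose from where the row before left it; what a row does not reach is not made up. A row lasts 1/12 s, in which the tool goes at most 41.7 mm and 7.16 degrees, less where a joint would pass 70% of its speed; a pose out of reach is approached as far as the arm can. A call with a number of a shift or a turn outside -1 to 1 is refused whole. A call with a gripper value outside its range is refused whole. The fingers move at their own pace and stop on an object; the grip force is fixed at half the most. Time passes only in rows, so rows that do not move let the fingers close. It gives the time, the measured TCP pose, the force, the opening and the grip force at its end, in the units of the state.
- telemetry.observe(): the state, without advancing time (a new reading comes with each control period).
- vision.camera(name): name is "scene" or "top"; returns a dict with "color" (400x640x3 uint8, red, green, blue), "intrinsics" (3x3 intrinsics, pixels), "D" ([k1, k2, p1, p2, k3] as OpenCV has them; the pictures are not rectified), "T" (4x4, takes a point from camera to world coordinates). Camera axes: x right, y up, looking along -z (the intrinsics and any distortion apply to the point x, -y, -z); pixel columns grow to the right and rows downward; lengths in m; the calibration is good to about 2 mm. A picture is of the moment at which its call begins. There is no depth.
- r.job_done(): hands the job in; it is judged then, once.
Trained networks look in a picture, given as the dict that the camera call returned (one of the last four; its "shot" number tells which), for a name from the list of things; names that differ only in an ending like _2 or _b are one class to them, and where a whole thing is asked for, a point or a joint stands for the part that bears it (a point fixed in the world has none). Each returns a list of dicts, best first, with "conf" (0 to 1); they miss things now and then, are a little off and sometimes report something else, mostly with a low value. They report only what shows in the picture. A call takes as long as a camera call. They do not tell look-alikes from the thing itself.
- finder.regions_of(label, picture): "pixels" (400x640 bool, what is visible of it) and "box" ([left, top, right, bottom] in pixels, round what is visible of it).
The state is a dict: "clock": time; "q": joint angles; "joint_velocities": joint speeds; "joint_torque": joint torques, N m; "eef_pos": TCP position; "tool_rot": TCP orientation; "ft_force": force on the tool from outside, world axes, zero at the start; "ft_torque": the same for the moment, N m; "gripper_width": finger opening in m; "grasp_force": force on a finger pad.
Only numpy, scipy, OpenCV 4.12 (cv2) and the standard library are available. Lean on these libraries where they do the work, as an engineer would, in place of code of your own. Each camera call takes 0.05 s, during which the arm holds its last target. There are 200 camera calls.

## Working session

There is one attempt and no reset: what is moved stays moved. The work goes in short steps, Python scripts to look and compute and a shell command to move; the robot and the scene stay as the last step left them, time stands still between calls to the robot, and variables do not carry over. Pictures are saved under pics/ and viewed, at most 10 in all, crops included, and the job is handed in when it is done.

```bash
mkdir -p pics; cat > h.py <<'E'
import numpy as np, cv2
from bench import telemetry, vision, r, finder
def proj(c,P):
    T=c["T"];p=(np.atleast_2d(P)-T[:3,3])@T[:3,:3]; p=p*[1,-1,-1]
    return cv2.projectPoints(p.astype(float),np.zeros(3),np.zeros(3),np.array(c["intrinsics"],float),np.array(c["D"],float))[0][:,0]
def ray(c,uv):
    n=cv2.undistortPoints(np.array([[uv]],float),np.array(c["intrinsics"],float),np.array(c["D"],float))[0,0]
    T=np.array(c["T"]);return T[:3,3],T[:3,:3]@np.array([n[0],-n[1],-1])
def atz(c,uv,z):
    o,d=ray(c,uv);return o+d*(z-o[2])/d[2]
def cam(n):
    c=vision.camera(n);c["T"]=np.array(c["T"]);return c
def save(c,name,box=None,s=1):
    im=c["color"][:,:,::-1]
    if box: im=im[box[1]:box[3],box[0]:box[2]]
    cv2.imwrite("pics/"+name,cv2.resize(im,None,fx=s,fy=s,interpolation=cv2.INTER_CUBIC))
E
python3 - <<'E'
from h import *
cs={n:cam(n) for n in("scene","top")}
for n,c in cs.items():
    save(c,n+"0.png"); print(n,c["T"].round(3).tolist())
    for l in ["vial_mid","safety_ear","fixed_ear","gate_bar","trigger_bar","gate","jar_mid","cup_mid"]:
        for d in finder.regions_of(l,c)[:4]:
            v,u=np.nonzero(d["pixels"]);print(n,l,round(d["conf"],2),d["box"],u.mean().round(1),v.mean().round(1),len(u))
E
```

```text
scene [[0.839, 0.383, -0.387, 0.201], [-0.544, 0.595, -0.591, -0.532], [0.004, 0.706, 0.708, 0.758], [0.0, 0.0, 0.0, 1.0]]
scene vial_mid 0.84 [249.4, 257.8, 275.1, 289.5] 262.4 271.5 586
scene vial_mid 0.77 [236.3, 173.6, 255.4, 201.8] 245.3 187.0 412
scene vial_mid 0.68 [291.2, 275.3, 312.6, 312.0] 302.8 291.8 574
scene vial_mid 0.65 [330.1, 277.6, 352.3, 315.5] 341.7 294.3 616
scene safety_ear 0.51 [322.4, 209.0, 342.2, 247.2] 333.0 228.9 345
scene fixed_ear 0.87 [269.6, 174.6, 379.8, 273.4] 325.1 219.9 6265
scene fixed_ear 0.43 [318.1, 198.8, 330.5, 222.9] 322.8 208.0 167
scene gate_bar 0.57 [295.6, 181.7, 334.4, 228.1] 315.1 204.3 762
scene gate_bar 0.35 [316.3, 194.9, 334.6, 227.4] 324.3 210.0 220
scene trigger_bar 0.38 [272.5, 170.3, 381.0, 273.1] 324.9 219.9 6222
scene gate 0.76 [294.9, 179.4, 333.2, 228.8] 313.9 202.8 756
scene jar_mid 0.67 [403.6, 244.1, 433.0, 287.5] 417.4 263.0 996
scene cup_mid 0.58 [370.4, 258.7, 406.9, 303.6] 386.9 279.4 1172
top [[-0.003, 0.99, -0.141, 0.377], [-1.0, -0.002, 0.013, -0.012], [0.013, 0.141, 0.99, 1.11], [0.0, 0.0, 0.0, 1.0]]
top vial_mid 0.97 [273.6, 272.5, 296.4, 294.3] 282.3 282.0 439
top vial_mid 0.75 [180.3, 226.0, 214.1, 249.6] 196.3 236.4 464
top vial_mid 0.65 [384.2, 212.1, 414.2, 235.0] 398.3 223.9 505
top vial_mid 0.64 [362.1, 243.1, 390.9, 267.0] 376.1 256.1 482
top safety_ear 0.59 [306.8, 172.6, 353.6, 200.8] 333.1 185.7 383
top fixed_ear 0.93 [222.0, 112.1, 356.5, 227.7] 286.3 175.0 11625
top gate_bar 0.87 [230.9, 170.5, 326.7, 189.5] 279.5 180.9 768
top trigger_bar 0.71 [298.1, 175.4, 328.2, 189.1] 310.9 181.8 180
top trigger_bar 0.53 [227.0, 110.7, 358.7, 229.0] 286.6 174.7 11542
top gate 0.8 [230.5, 169.5, 329.8, 188.8] 281.8 181.1 833
top gate 0.42 [305.9, 173.1, 352.2, 200.1] 335.7 187.6 306
top jar_mid 0.92 [393.3, 115.5, 429.3, 155.6] 410.3 136.0 978
top cup_mid 0.85 [396.2, 159.1, 431.3, 194.4] 411.3 175.0 973
```

```bash
python3 - <<'E'
import cv2
a=cv2.imread("pics/top0.png")[90:310,160:450];b=cv2.imread("pics/scene0.png")[150:330,220:450]
cv2.imwrite("pics/a.png",cv2.resize(a,None,fx=2.7,fy=2.7,interpolation=2));cv2.imwrite("pics/b.png",cv2.resize(b,None,fx=3.3,fy=3.3,interpolation=2))
E
```

```text
(no output)
```

View pics/a.png

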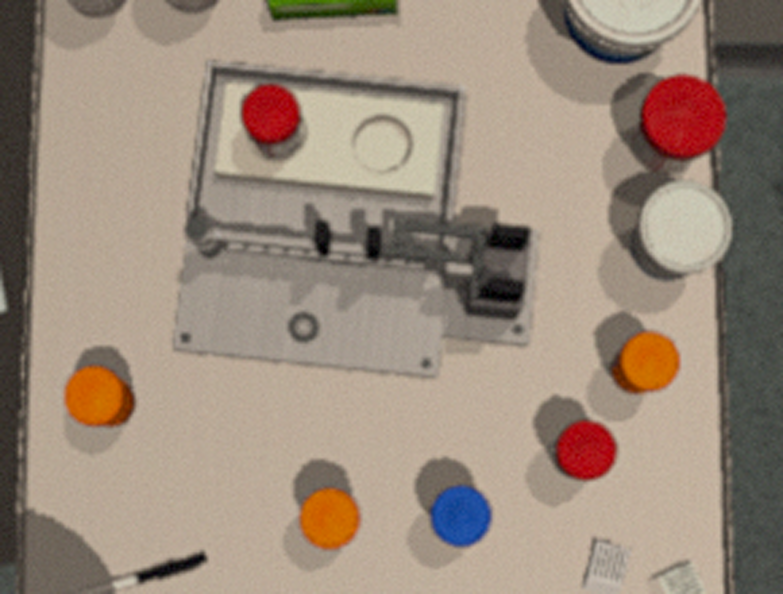

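View pics/b.png

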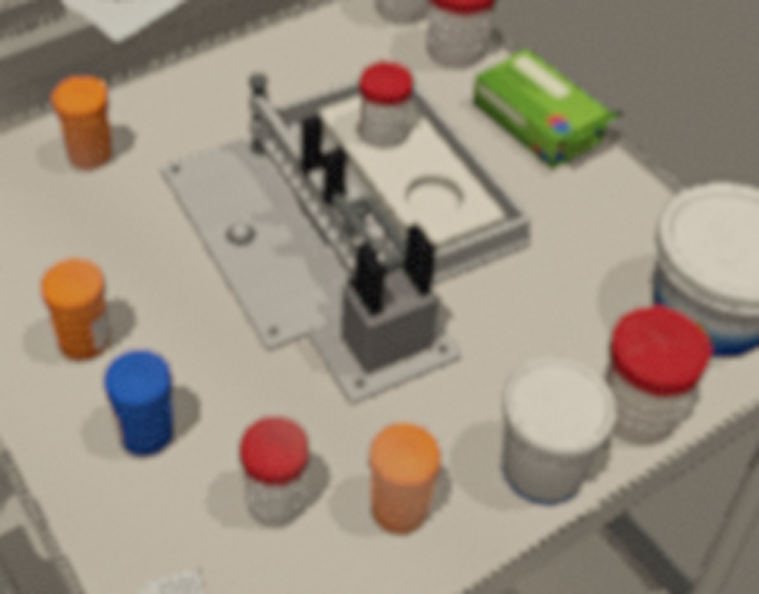

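The loose red-capped vial is at top px (377,257), scene px (303,292). Its look-alikes are blue (top 331,281), orange (282,282), (400,224) and (197,237), and vial_b (260,132) is in the rack. Only the first is red-capped and standing on the cart to the right of the carrier's front, and the enlarged crop confirms it. The moving ear is at top px ~(344,195), the fixed one at ~(347,178), the bars at ~(279,178) and (298,179), and the well at ~(301,143).

```bash
cat > fit.py <<'E'
from h import *
from scipy.optimize import minimize
S=4
def hullmask(c,sets,box):
    m=np.zeros(((box[3]-box[1])*S,(box[2]-box[0])*S),np.uint8)
    for P in sets:
        q=((proj(c,P)+.5-np.array(box[:2]))*S-.5)
        cv2.fillConvexPoly(m,cv2.convexHull(np.round(q*16).astype(np.int32)),1,shift=4)
    return cv2.resize(m.astype(np.float32),None,fx=1/S,fy=1/S,interpolation=cv2.INTER_AREA)
def fit(views,model,p0,scale):
    def cost(d):
        p=np.array(p0)+d*scale
        return sum(np.abs(hullmask(c,model(p),b)-m).sum() for c,m,b in views)
    best=None
    for k in range(2):
        d0=np.zeros(len(p0)) if best is None else best.x
        n=len(p0);sx=np.vstack([d0]+[d0+e for e in np.eye(n)*(1 if k==0 else -.4)])
        best=minimize(cost,d0,method="Nelder-Mead",options=dict(initial_simplex=sx,maxiter=500,xatol=.02,fatol=.3))
    return np.array(p0)+best.x*scale,best.fun
def cyl(x,y,z0,z1,r):
    t=np.linspace(0,2*np.pi,24,endpoint=False);return np.array([[x+r*np.cos(a),y+r*np.sin(a),z] for z in(z0,z1) for a in t])
def bx(x,y,yaw,hx,hy,z0,z1):
    c,s=np.cos(yaw),np.sin(yaw);return np.array([[x+c*a-s*b,y+s*a+c*b,z] for z in(z0,z1) for a in(-hx,hx) for b in(-hy,hy)])
def red(c,b):
    i=c["color"][b[1]:b[3],b[0]:b[2]].astype(int)
    return ((i[...,0]-np.maximum(i[...,1],i[...,2])>70)&(i[...,1]<75)).astype(np.float32)
def blk(c,b,t=48):
    return (c["color"][b[1]:b[3],b[0]:b[2]].max(2)<t).astype(np.float32)
E
cat > m1.py <<'E'
from fit import *
t,s=cam("top"),cam("scene")
o=telemetry.observe();print(o["clock"],o["eef_pos"],np.array(o["tool_rot"]).round(3).tolist(),o["gripper_width"])
def two(bt,bs,f): return [(t,f(t,bt),bt),(s,f(s,bs),bs)]
bt,bs=(362,240,395,272),(285,270,320,315)
v=two(bt,bs,red);print([a[1].sum() for a in v])
g=atz(t,(377,257),.066)[:2]
for vv in (v,v[:1],v[1:]): print("vial",fit(vv,lambda p:[cyl(p[0],p[1],.059,.073,.023)],g,.004))
bt,bs=(245,115,280,150),(322,162,352,190)
v=two(bt,bs,red);print([a[1].sum() for a in v])
g=atz(t,(260,132),.075)[:2]
print("vialb",fit(v,lambda p:[cyl(p[0],p[1],p[2]+.059,p[2]+.073,.023)],[*g,.008],.004))
print("well z.02",atz(t,(301.5,143.3),.02),atz(s,(351.5,210),.02))
def bars(p):
    x,y,yaw,zb=p; e=np.array([-np.sin(yaw),np.cos(yaw)]);q=np.array([x,y])
    return [bx(*q,yaw,.009,.005,zb,.122),bx(*(q-.038*e),yaw,.009,.005,zb,.122)]
def ears(p):
    x,y,yaw,zb=p; e=np.array([np.cos(yaw),np.sin(yaw)]);q=np.array([x,y])
    return [bx(*q,yaw,.005,.014,zb,.122),bx(*(q+.04*e),yaw,.005,.014,zb,.122)]
for th in (40,55):
  f=lambda c,b:blk(c,b,th)
  bt,bs=(270,165,306,192),(308,180,329,216)
  v=two(bt,bs,f); print(th,[a[1].sum() for a in v]); g=atz(t,(278.5,177),.11)[:2]
  print("bars",fit(v,bars,[*g,-.107,.085],np.array([.004,.004,.05,.008])))
  bt,bs=(328,168,360,206),(322,214,356,250)
  v=two(bt,bs,f); print([a[1].sum() for a in v]); g=atz(t,(345,195),.11)[:2]
  print("ears",fit(v,ears,[*g,-.107,.085],np.array([.004,.004,.05,.008])))
# base plate front edge yaw
a,b=atz(t,(160+185/2.7,90+338/2.7),.004),atz(t,(160+426/2.7,90+363/2.7),.004);print("bolts",a,b,np.arctan2(-(a-b)[0],(a-b)[1]))
E
python3 m1.py
```

```text
1.0 [0.2276685  0.50066625 0.24528819] [[-0.91, 0.414, -0.0], [0.414, 0.91, -0.0], [0.0, -0.0, -1.0]] 0.0853722873103763
[np.float32(369.0), np.float32(273.0)]
vial (array([ 0.42041572, -0.1561286 ]), np.float64(198.0625))
vial (array([ 0.42068964, -0.15695611]), np.float64(60.8125))
vial (array([ 0.42250957, -0.15266803]), np.float64(134.375))
[np.float32(353.0), np.float32(146.0)]
vialb (array([0.67889612, 0.08326752, 0.00602256]), np.float64(137.375))
well z.02 [ 0.66737064 -0.0040228   0.02      ] [ 0.66962492 -0.00220689  0.02      ]
40 [np.float32(86.0), np.float32(141.0)]
bars (array([ 0.5715259 ,  0.03928148, -0.12006997,  0.11092122]), np.float64(154.875))
[np.float32(197.0), np.float32(231.0)]
ears (array([ 0.5343278 , -0.0921427 , -0.15588439,  0.0866667 ]), np.float64(182.75))
55 [np.float32(107.0), np.float32(165.0)]
bars (array([ 0.57338835,  0.0393829 , -0.08030449,  0.08232773]), np.float64(149.0))
[np.float32(286.0), np.float32(267.0)]
ears (array([ 0.53549683, -0.09139933, -0.12959024,  0.08124215]), np.float64(198.5625))
bolts [0.5122072  0.15393918 0.004     ] [ 0.49183157 -0.03889023  0.004     ] -0.10527594134227634
```

```bash
python3 -m jog '{"grip":[1,1,1,1,1,1,1,1,1,1,1,1],"dp":[[0.018,-0.061,-0.009],[0.018,-0.061,-0.009],[0.018,-0.061,-0.009],[0.018,-0.061,-0.009],[0.018,-0.061,-0.009],[0.018,-0.061,-0.009],[0.018,-0.061,-0.009],[0.018,-0.061,-0.009],[0.018,-0.061,-0.009],[0.018,-0.061,-0.009],[0.018,-0.061,-0.009],[0.018,-0.061,-0.009]],"spin":[-0.0663,-0.0663,-0.0663,-0.0663,-0.0663,-0.0663,-0.0663,-0.0663,-0.0663,-0.0663,-0.0663,-0.0663]}'
python3 -m jog '{"grip":[1,1,1,1,1,1,1,1],"dp":[[0.0176,-0.0607,-0.0083],[0.0176,-0.0607,-0.0083],[0.0176,-0.0607,-0.0083],[0.0176,-0.0607,-0.0083],[0.0176,-0.0607,-0.0083],[0.0176,-0.0607,-0.0083],[0,0,0],[0,0,0]],"spin":[0,0,0,0,0,0,0,0]}'
cat > look.py <<'E'
import sys
from fit import *
o=telemetry.observe();print(o["clock"],np.round(o["eef_pos"],4),np.round(np.array(o["tool_rot"])[:,1],3),o["gripper_width"],np.round(o["ft_force"],2))
n,name,b,s=sys.argv[1],sys.argv[2],eval(sys.argv[3]),float(sys.argv[4]); save(cam(n),name,b,s)
E
python3 look.py scene c1.png "(230,180,430,330)" 4
```

```text
clock: 2.0
eef_pos: [0.3576, 0.0597, 0.1806]
tool_rot: [[0.111, 0.994, 0.001], [0.994, -0.111, 0.0], [0.0, 0.001, -1.0]]
ft_force: [1.1, 1.2, -0.7]
gripper_width: 0.0856
grasp_force: 0.0
clock: 2.67
eef_pos: [0.4209, -0.1587, 0.1503]
tool_rot: [[0.109, 0.994, -0.0], [0.994, -0.109, 0.0], [0.0, -0.0, -1.0]]
ft_force: [-0.6, 0.7, -0.6]
gripper_width: 0.0851
grasp_force: 0.0
2.6667 [ 0.4209 -0.1587  0.1503] [ 0.994 -0.109 -0.   ] 0.08513406955171446 [-0.58  0.68 -0.61]
```

View pics/c1.png

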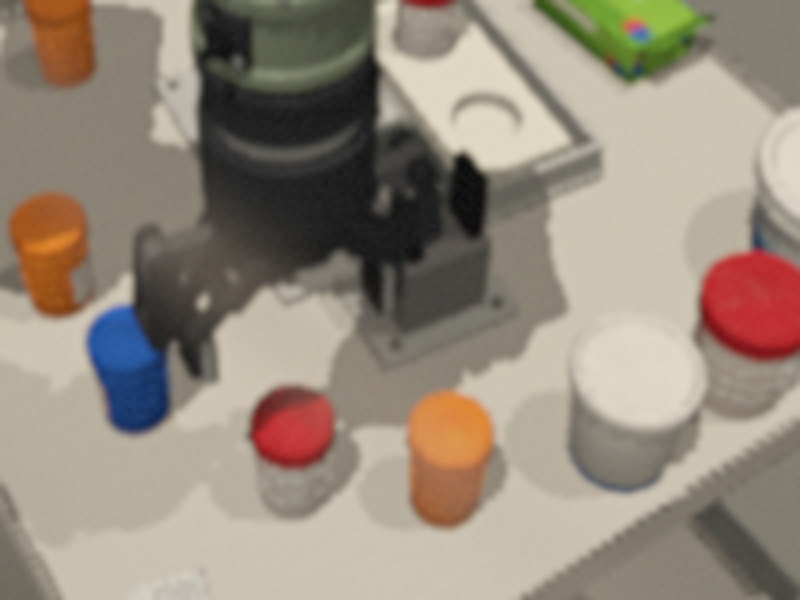

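The gripper hangs over the red-capped vial (crop 293,440) with the orange neighbour (450,455) clear to the right.

```bash
python3 -m jog '{"grip":[1,1,1,1,1,1,1,0.3,0.3,0.3,0.3,0.3],"dp":[[0,0.0035,-0.04],[0,0,-0.04],[0,0,-0.04],[0,0,-0.04],[0,0,-0.035],[0,0,0],[0,0,0],[0,0,0],[0,0,0],[0,0,0],[0,0,0],[0,0,0]],"spin":[0,0,0,0,0,0,0,0,0,0,0,0]}'
```

```text
clock: 3.72
eef_pos: [0.4216, -0.1553, 0.035]
tool_rot: [[0.105, 0.994, 0.002], [0.994, -0.105, -0.001], [-0.001, 0.002, -1.0]]
ft_force: [-0.8, 1.9, 8.7]
gripper_width: 0.0411
grasp_force: 59.7
```

```bash
python3 -m jog '{"grip":[0.2,0.2,0.2,0.2,0.2,0.2],"dp":[[0,0,0],[0,0,0],[0,0,0],[0,0,0],[0,0,0],[0,0,0]],"spin":[0,0,0,0,0,0]}'
```

```text
clock: 4.22
eef_pos: [0.4216, -0.1553, 0.035]
tool_rot: [[0.106, 0.994, 0.002], [0.994, -0.106, -0.001], [-0.001, 0.002, -1.0]]
ft_force: [-0.9, 1.8, 8.7]
gripper_width: 0.0413
grasp_force: 59.7
```

```bash
python3 -m jog '{"grip":[0.2,0.2,0.2,0.2,0.2,0.2,0.2,0.2],"dp":[[0,0,0.03],[0,0,0.06],[0,0,0.06],[0,0,0.06],[0,0,0.05],[0,0,0.01],[0,0,0],[0,0,0]],"spin":[0,0,0,0,0,0,0,0]}'
python3 -m jog '{"grip":[0.2,0.2,0.2,0.2,0.2,0.2,0.2,0.2,0.2,0.2,0.2],"dp":[[0.0517,0.0319,0],[0.0517,0.0319,0],[0.0517,0.0319,0],[0.0517,0.0319,0],[0.0517,0.0319,0],[0.0517,0.0319,0],[0.0517,0.0319,0],[0.0517,0.0319,0],[0,0,0],[0,0,0],[0,0,0]],"spin":[0,0,0,0,0,0,0,0,0,0,0]}'
python3 look.py scene c2.png "(290,140,400,230)" 7
```

```text
clock: 4.88
eef_pos: [0.4205, -0.1549, 0.1955]
tool_rot: [[0.106, 0.994, 0.001], [0.994, -0.106, -0.0], [-0.0, 0.001, -1.0]]
ft_force: [-0.4, -0.1, -1.2]
gripper_width: 0.0412
grasp_force: 60.7
clock: 5.8
eef_pos: [0.6671, -0.0018, 0.1928]
tool_rot: [[0.105, 0.994, -0.005], [0.994, -0.105, 0.0], [-0.0, -0.005, -1.0]]
ft_force: [0.4, 0.3, -0.9]
gripper_width: 0.0413
grasp_force: 61.1
5.8 [ 0.6671 -0.0018  0.1928] [ 0.994 -0.105 -0.005] 0.04127663109836293 [ 0.36  0.27 -0.89]
```

View pics/c2.png

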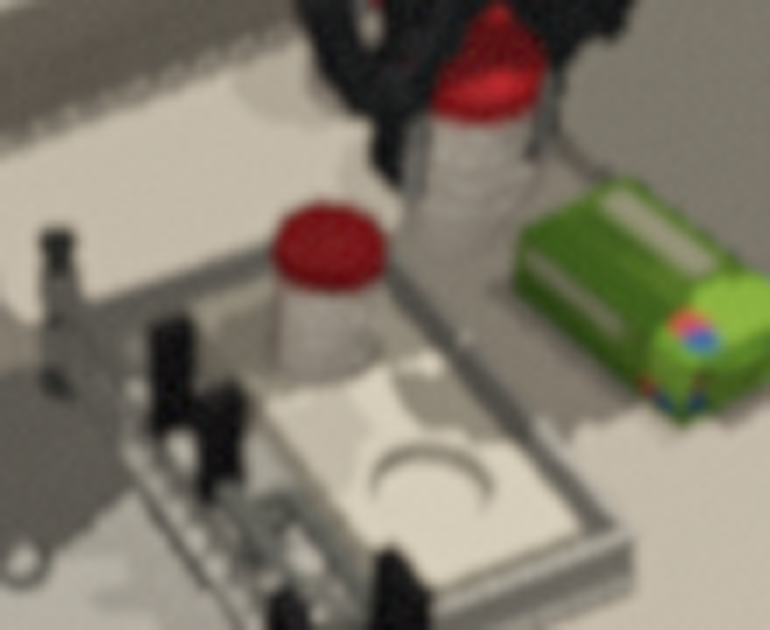

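The vial hangs upright in the grip (crop 480,150), and the well is at crop (432,487). I'll lower to just above the rack and compare from there.

```bash
python3 -m jog '{"grip":[0.2,0.2,0.2,0.2,0.2,0.2,0.2,0.2],"dp":[[0.0037,0,-0.04],[0,0,-0.045],[0,0,-0.045],[0,0,-0.045],[0,0,-0.03],[0,0,0],[0,0,0],[0,0,0]],"spin":[0,0,0,0,0,0,0,0]}'
python3 look.py scene c3.png "(290,140,400,230)" 7
```

```text
clock: 6.52
eef_pos: [0.6714, -0.0025, 0.0742]
tool_rot: [[0.106, 0.994, 0.002], [0.994, -0.106, -0.0], [-0.0, 0.002, -1.0]]
ft_force: [0.6, 1.1, -0.1]
gripper_width: 0.0409
grasp_force: 61.0
6.5167 [ 0.6714 -0.0025  0.0742] [ 0.994 -0.106  0.002] 0.04085536400004538 [ 0.56  1.07 -0.08]
```

View pics/c3.png

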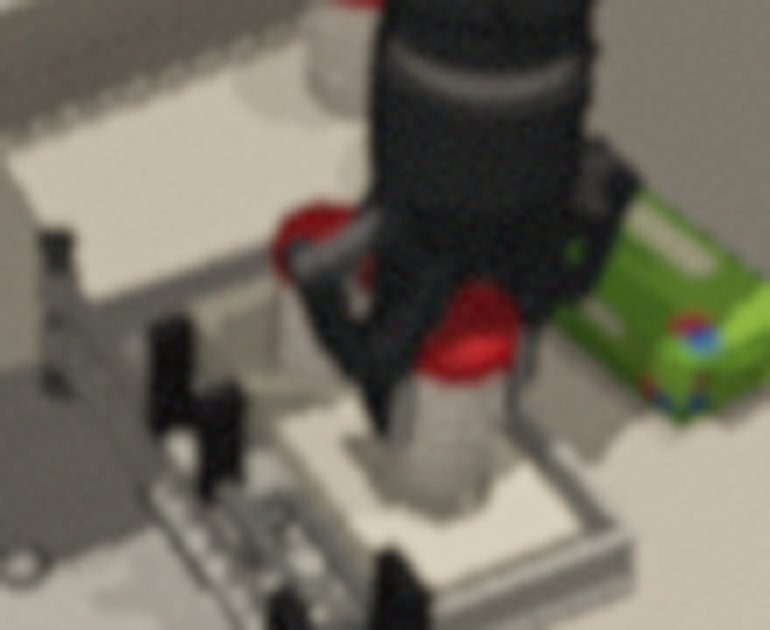

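```bash
cat > p.py <<'E'
from fit import *
c=cam("scene");o=telemetry.observe();e=np.array(o["eef_pos"]);z=e[2]-.035
cr=lambda P:(proj(c,P)-[290,140])*7+3
for n,P in dict(foot=cyl(e[0],e[1],z,z,.021),cap0=cyl(e[0],e[1],z+.059,z+.059,.023),cap1=cyl(e[0],e[1],z+.073,z+.073,.023),rim=cyl(.6695,-.0022,.02,.02,.0235),b=cyl(.679,.0832,.079,.079,.023)).items():
    q=cr(P);print(n,q.min(0).round(),q.max(0).round())
for d in([.01,0,0],[0,.01,0]): print(d,cr(e+d)-cr(e))
E
python3 p.py
```

```text
foot [388. 415.] [498. 495.]
cap0 [393. 298.] [519. 385.]
cap1 [395. 270.] [523. 357.]
rim [372. 449.] [494. 538.]
b [273. 206.] [391. 285.]
[0.01, 0, 0] [[ 21.50693831 -10.16898729]]
[0, 0.01, 0] [[-16.33684177 -15.79226219]]
```

```bash
python3 -m jog '{"grip":[0.2,0.2,0.2,0.2,0.2,0.2],"dp":[[-0.002,0.0018,-0.01],[0,0,-0.01],[0,0,-0.01],[0,0,-0.008],[0,0,0],[0,0,0]],"spin":[0,0,0,0,0,0]}'
```

```text
clock: 7.12
eef_pos: [0.6696, -0.0006, 0.0492]
tool_rot: [[0.105, 0.994, -0.001], [0.994, -0.105, 0.0], [0.0, -0.001, -1.0]]
ft_force: [0.7, 0.0, 0.2]
gripper_width: 0.0409
grasp_force: 62.2
```

```bash
python3 -m jog '{"grip":[0.2,0.2,0.2,0.2],"dp":[[0,0,-0.006],[0,0,-0.006],[0,0,0],[0,0,0]],"spin":[0,0,0,0]}'
```

```text
clock: 7.45
eef_pos: [0.6697, -0.0005, 0.0489]
tool_rot: [[0.105, 0.994, 0.002], [0.994, -0.105, -0.001], [-0.0, 0.002, -1.0]]
ft_force: [-15.5, 1.0, 39.8]
gripper_width: 0.0411
grasp_force: 66.0
```

```bash
python3 -m jog '{"grip":[0.2,0.2,0.2],"dp":[[0,0,0.012],[0,0,0],[0,0,0]],"spin":[0,0,0]}'
python3 - <<'E'
from fit import *
t,s=cam("top"),cam("scene")
for c,n in((t,"top0"),(s,"scene0")): c["color"]=cv2.imread(f"pics/{n}.png")[:,:,::-1].copy()
def red(c,b):
    i=c["color"][b[1]:b[3],b[0]:b[2]].astype(int);return (i[...,0]>1.8*np.maximum(i[...,1],i[...,2])).astype(np.float32)
def two(bt,bs,f): return [(t,f(t,bt),bt),(s,f(s,bs),bs)]
for nm,bt,bs,g in(("a",(362,240,395,272),(285,270,320,315),(.421,-.156,.0)),("b",(245,115,280,150),(322,162,352,190),(.679,.083,.008))):
    v=two(bt,bs,red);print(nm,[a[1].sum() for a in v])
    for k in((0,1),(0,),(1,)):
        if len(k)==2: print(fit(v,lambda p:[cyl(p[0],p[1],p[2]+.059,p[2]+.073,.023)],list(g),.004))
        for z in ((0,) if nm=="a" else (.006,.014)):
            print(k,z,fit([v[i] for i in k],lambda p:[cyl(p[0],p[1],z+.059,z+.073,.023)],list(g[:2]),.004))
print(atz(t,(301.5,143.3),.028),atz(s,(351.8,209.4),.028),atz(s,(351.8,209.4),.02))
E
```

```text
clock: 7.7
eef_pos: [0.6699, -0.0007, 0.0498]
tool_rot: [[0.106, 0.994, 0.0], [0.994, -0.106, 0.0], [0.0, 0.0, -1.0]]
ft_force: [0.4, 0.2, -1.3]
gripper_width: 0.0413
grasp_force: 61.9
a [np.float32(385.0), np.float32(328.0)]
(array([ 0.42046639, -0.15570713, -0.00492183]), np.float64(121.8125))
(0, 1) 0 (array([ 0.4202041 , -0.15543998]), np.float64(126.9375))
(0,) 0 (array([ 0.41990534, -0.15555672]), np.float64(44.6875))
(1,) 0 (array([ 0.42179297, -0.15496289]), np.float64(81.0))
b [np.float32(378.0), np.float32(169.0)]
(array([0.67695791, 0.08263836, 0.01012171]), np.float64(92.25))
(0, 1) 0.006 (array([0.67836002, 0.08337935]), np.float64(101.125))
(0, 1) 0.014 (array([0.67539023, 0.08230117]), np.float64(96.9375))
(0,) 0.006 (array([0.67807228, 0.08248953]), np.float64(40.0))
(0,) 0.014 (array([0.67584094, 0.08128268]), np.float64(46.0625))
(1,) 0.006 (array([0.68345188, 0.09029342]), np.float64(44.5625))
(1,) 0.014 (array([0.67827148, 0.08403418]), np.float64(49.1875))
[ 0.66524282 -0.00408016  0.028     ] [ 0.66654033 -0.00662081  0.028     ] [ 0.67164796 -0.00086266  0.02      ]
```

```bash
python3 look.py scene c4.png "(320,165,400,225)" 10
```

```text
7.8 [ 6.697e-01 -6.000e-04  4.910e-02] [ 0.994 -0.106 -0.   ] 0.04081731147642734 [-1.04  0.5   2.33]
```

View pics/c4.png

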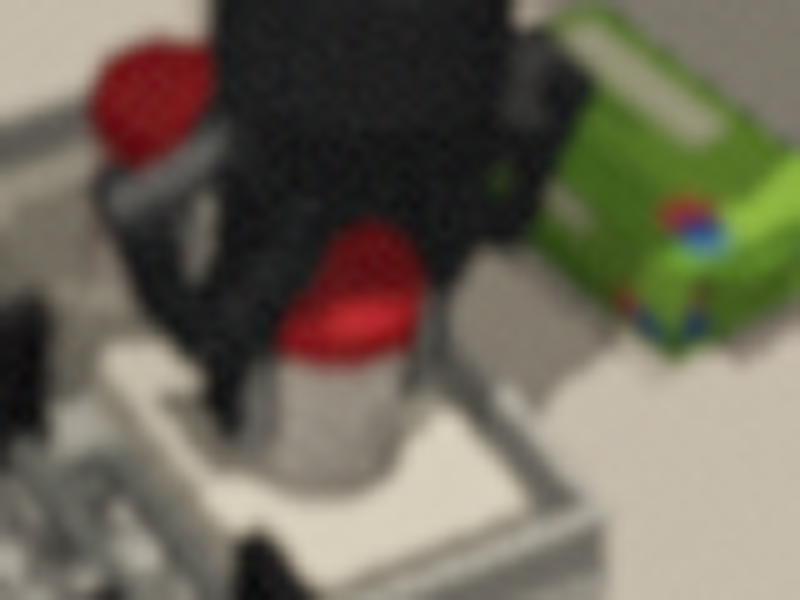

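The visible body below the cap is 125 px at 10x. That matches vial_b's 121 px and not the free vial's 157 px, so the vial is seated in the well. Releasing.

```bash
python3 -m jog '{"grip":[0.55,0.6,0.65,0.75,0.75,0.75,0.75,0.75,0.75,0.75,0.75,0.75],"dp":[[0,0,0],[0,0,0],[0,0,0],[0,0,0],[0,0,0],[0,0,0],[0,0,0.02],[0,0,0.03],[0,0,0.04],[0,0,0.05],[0,0,0.05],[0,0,0.05]],"spin":[0,0,0,0,0,0,0,0,0,0,0,0]}'
python3 - <<'E'
from fit import *
c=cam("scene");save(c,"c5.png",(290,140,400,230),7)
def red(c,b):
    i=c["color"][b[1]:b[3],b[0]:b[2]].astype(int);return (i[...,0]>1.8*np.maximum(i[...,1],i[...,2])).astype(np.float32)
for nm,b,g in(("b",(322,162,350,190),(.678,.084)),("a",(338,175,368,210),(.667,-.002))):
    m=red(c,b);print(nm,m.sum(),fit([(c,m,b)],lambda p:[cyl(p[0],p[1],.073,.087,.023)],list(g),.004))
E
```

```text
clock: 8.85
eef_pos: [0.6696, -0.0007, 0.1962]
tool_rot: [[0.105, 0.994, 0.001], [0.994, -0.105, -0.0], [0.0, 0.001, -1.0]]
ft_force: [0.0, 0.0, 0.5]
gripper_width: 0.0642
grasp_force: 0.0
b 157.0 (array([0.67833032, 0.08266455]), np.float64(68.9375))
a 237.0 (array([6.70060242e-01, 2.76489258e-04]), np.float64(88.3125))
```

View pics/c5.png

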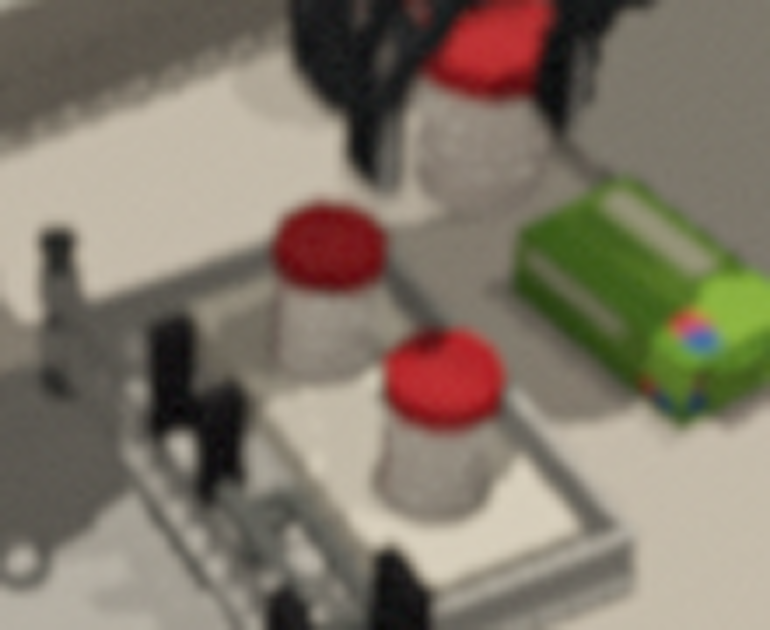

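The vial stands home at crop (440,425), upright and released. Next I'll go to the ears with the gripper fully open.

```bash
python3 -m jog '{"grip":[1,1,1,1,1,1,1,1,1,1],"dp":[[-0.0453,-0.0393,0],[-0.0453,-0.0393,0],[-0.0453,-0.0393,0],[-0.0453,-0.0393,0],[0,0,0],[0,0,-0.03],[0,0,-0.03],[0,0,-0.02],[0,0,0],[0,0,0]],"spin":[0,0,0,0,0,0,0,0,0,0]}'
python3 - <<'E'
from h import *
c=cam("scene");t=cam("top");a=c["color"][170:260,290:390];b=t["color"][140:230,300:400]
cv2.imwrite("pics/c6.png",cv2.resize(np.hstack([a,b])[:,:,::-1],None,fx=4,fy=4,interpolation=2))
E
```

```text
clock: 9.73
eef_pos: [0.561, -0.0948, 0.146]
tool_rot: [[0.105, 0.994, -0.001], [0.994, -0.105, 0.0], [0.0, -0.001, -1.0]]
ft_force: [0.2, 0.1, -0.4]
gripper_width: 0.0856
grasp_force: 0.0
```

View pics/c6.png

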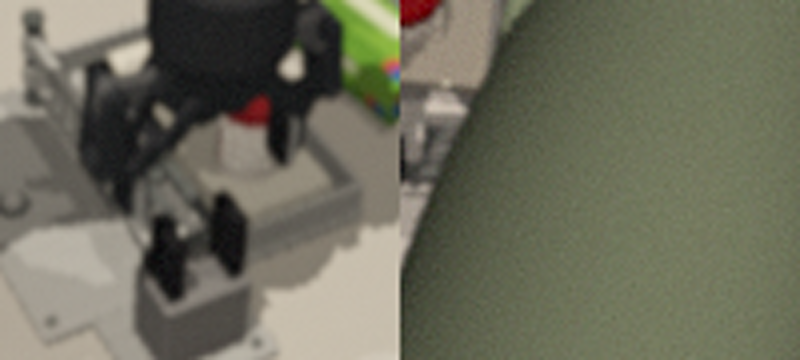

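```bash
python3 - <<'E'
from h import *
c=cam("scene");cr=lambda P:((proj(c,P)-[290,170])*4+1.5).round().tolist()
e=np.array([.555,-.0943,.122]);ex=np.array([.9943,-.1063,0]);ey=np.array([.1063,.9943,0])
for s in(-1,1):
  print("ear",s,cr(np.array([e+s*.02*ex+a*.005*ex+b*.014*ey for a in(-1,1) for b in(-1,1)])),cr(e+s*.02*ex))
  t=np.array([.561,-.0948,.146-.014+.013]);print("tip",cr(np.array([t+s*.0425*ex+b*.011*ey for b in(-1,1)])))
E
```

```text
ear -1 [[169.0, 250.0], [145.0, 215.0], [185.0, 243.0], [161.0, 209.0]] [[165.0, 229.0]]
tip [[150.0, 225.0], [130.0, 198.0]]
ear 1 [[233.0, 225.0], [207.0, 192.0], [248.0, 219.0], [223.0, 186.0]] [[228.0, 205.0]]
tip [[285.0, 173.0], [264.0, 148.0]]
```

```bash
python3 -m jog '{"grip":[1,1,1,1,1],"dp":[[-0.002,-0.005,-0.025],[0,0,-0.025],[0,0,-0.014],[0,0,0],[0,0,0]],"spin":[0,0,0,0,0]}'
python3 -m jog '{"grip":[0.5,0.45,0.4,0.4,0.4,0.3,0.3,0.3],"dp":[[0,0,0],[0,0,0],[0,0,0],[0,0,0],[0,0,0],[0,0,0],[0,0,0],[0,0,0]],"spin":[0,0,0,0,0,0,0,0]}'
```

```text
clock: 10.3
eef_pos: [0.56, -0.098, 0.1077]
tool_rot: [[0.105, 0.994, -0.0], [0.994, -0.105, 0.0], [0.0, -0.0, -1.0]]
ft_force: [0.2, -0.7, 0.2]
gripper_width: 0.0856
grasp_force: 0.0
clock: 10.97
eef_pos: [0.564, -0.0986, 0.1093]
tool_rot: [[0.104, 0.995, 0.008], [0.995, -0.104, -0.001], [-0.0, 0.008, -1.0]]
ft_force: [8.5, -0.0, 0.9]
gripper_width: 0.0356
grasp_force: 59.6
```

```bash
python3 -m jog '{"grip":[0.7,1,1,1,1,1,1],"dp":[[0,0,0],[0,0,0],[0,0,0],[0,0,0],[0,0,0.03],[0,0,0.06],[0,0,0.06]],"spin":[0,0,0,0,0,0,0]}'
python3 -m jog '{"grip":[1,1,1,1,1,1,1,1,1,1,1,1],"dp":[[0.0015,0.0174,0],[0.0015,0.0174,0],[0.0015,0.0174,0],[0.0015,0.0174,0],[0.0015,0.0174,0],[0.0015,0.0174,0],[0.0015,0.0174,0],[0.0015,0.0174,0],[0.0015,0.0174,0],[0.0015,0.0174,0],[0.0015,0.0174,0],[0.0015,0.0174,0]],"spin":[0.076,0.076,0.076,0.076,0.076,0.076,0.076,0.076,0.076,0.076,0.076,0.076]}'
python3 -m jog '{"grip":[1,1,1,1],"dp":[[0,0,-0.04],[0,0,-0.02],[0,0,0],[0,0,0]],"spin":[0.076,0.012,0,0]}'
python3 - <<'E'
from h import *
c=cam("scene");save(c,"c7.png",(290,160,390,250),6)
cr=lambda P:((proj(c,P)-[290,160])*6+2.5).round().tolist()
g=np.array([.5725,.0393,.122]);ex=np.array([.9943,-.1063,0]);ey=np.array([.1063,.9943,0])
for k in(0,-.038): print("bar",cr(np.array([g+k*ey+a*.009*ex+b*.005*ey for a in(-1,1) for b in(-1,1)])))
E
```

```text
clock: 11.55
eef_pos: [0.5582, -0.0976, 0.1969]
tool_rot: [[0.106, 0.994, -0.004], [0.994, -0.106, 0.001], [0.001, -0.004, -1.0]]
ft_force: [1.2, -0.8, 0.1]
gripper_width: 0.0852
grasp_force: 0.0
clock: 12.55
eef_pos: [0.5704, 0.0277, 0.1972]
tool_rot: [[-0.972, 0.236, -0.001], [0.236, 0.972, -0.0], [0.001, -0.0, -1.0]]
ft_force: [-0.1, 0.4, -0.3]
gripper_width: 0.0854
grasp_force: 0.0
clock: 12.88
eef_pos: [0.5699, 0.0273, 0.1609]
tool_rot: [[-0.994, 0.106, -0.002], [0.106, 0.994, 0.0], [0.002, -0.0, -1.0]]
ft_force: [0.5, 0.6, 0.8]
gripper_width: 0.0852
grasp_force: 0.0
bar [[126.0, 177.0], [115.0, 162.0], [165.0, 163.0], [154.0, 149.0]]
bar [[168.0, 236.0], [157.0, 220.0], [208.0, 221.0], [197.0, 206.0]]
```

View pics/c7.png

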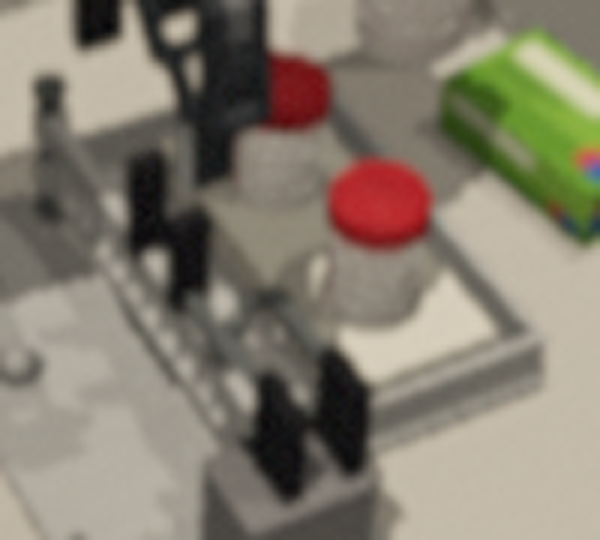

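The ears are visibly closer together now: crop (270,380)/(330,355), gap 10 px against 16 before. The bars at (147,180) and (189,215) sit between the finger planes. Lowering onto the bars.

```bash
python3 -m jog '{"grip":[1,1,1,1,1,1],"dp":[[0.005,-0.003,-0.03],[0,0,-0.03],[0,0,-0.02],[0,0,-0.008],[0,0,0],[0,0,0]],"spin":[0,0,0,0,0,0]}'
python3 -m jog '{"grip":[0.6,0.5,0.4,0.3,0.3,0.3,0.3,0.3],"dp":[[0,0,0],[0,0,0],[0,0,0],[0,0,0],[0,0,0],[0,0,0],[0,0,0],[0,0,0]],"spin":[0,0,0,0,0,0,0,0]}'
```

```text
clock: 13.43
eef_pos: [0.5743, 0.0252, 0.1095]
tool_rot: [[-0.994, 0.106, 0.001], [0.106, 0.994, -0.0], [-0.001, 0.0, -1.0]]
ft_force: [-0.3, 0.4, -0.0]
gripper_width: 0.0857
grasp_force: 0.0
clock: 14.1
eef_pos: [0.5752, 0.0279, 0.1107]
tool_rot: [[-0.995, 0.103, 0.004], [0.103, 0.995, 0.005], [-0.004, 0.005, -1.0]]
ft_force: [0.2, 8.9, 10.5]
gripper_width: 0.0322
grasp_force: 58.9
```

```bash
python3 -c "
import numpy as np
a=np.radians(83.9-6*np.arange(14));P=-.108*np.c_[np.cos(a),np.sin(a)]
print((np.diff(P,axis=0)/.6).round(4).tolist())"
```

```text
[[-0.0186, 0.003], [-0.0182, 0.0049], [-0.0176, 0.0068], [-0.0168, 0.0086], [-0.0158, 0.0103], [-0.0146, 0.0119], [-0.0133, 0.0133], [-0.0118, 0.0147], [-0.0102, 0.0158], [-0.0085, 0.0168], [-0.0067, 0.0176], [-0.0048, 0.0182], [-0.0029, 0.0186]]
```

```bash
python3 -m jog '{"grip":[0.3,0.3,0.3,0.3,0.3,0.3,0.3],"dp":[[0,0.004,0.001],[-0.0186,0.003,0],[-0.0182,0.0049,0],[-0.0176,0.0068,0],[-0.0168,0.0086,0],[0,0,0],[0,0,0]],"spin":[0,-0.0667,-0.0667,-0.0667,-0.0667,0,0]}'
```

```text
clock: 14.68
eef_pos: [0.5326, 0.0423, 0.1108]
tool_rot: [[-0.866, 0.5, 0.004], [0.5, 0.866, 0.0], [-0.004, 0.002, -1.0]]
ft_force: [2.2, 3.1, 7.9]
gripper_width: 0.032
grasp_force: 63.0
```

```bash
python3 -m jog '{"grip":[0.3,0.3,0.3,0.3,0.3,0.3,0.3,0.3],"dp":[[-0.0158,0.0103,0],[-0.0146,0.0119,0],[-0.0133,0.0133,0],[-0.0118,0.0147,0],[-0.0102,0.0158,0],[-0.0085,0.0168,0],[0,0,0],[0,0,0]],"spin":[-0.0667,-0.0667,-0.0667,-0.0667,-0.0667,-0.0667,0,0]}'
```

```text
clock: 15.35
eef_pos: [0.4886, 0.0919, 0.1107]
tool_rot: [[-0.407, 0.913, 0.004], [0.913, 0.407, -0.0], [-0.002, 0.004, -1.0]]
ft_force: [3.1, 0.7, 8.4]
gripper_width: 0.0323
grasp_force: 63.7
```

```bash
python3 -m jog '{"grip":[0.3,0.3,0.3,0.3,0.3,0.3,0.3],"dp":[[-0.0067,0.0176,0],[-0.0048,0.0182,0],[-0.0029,0.0186,0],[0,0,0],[0,0,0],[0,0,0],[0,0,0]],"spin":[-0.0667,-0.0667,-0.0667,0,0,0,0]}'
python3 look.py scene c8.png "(230,140,430,290)" 4
```

```text
clock: 15.93
eef_pos: [0.48, 0.1244, 0.1107]
tool_rot: [[-0.104, 0.995, 0.004], [0.995, 0.104, 0.001], [0.0, 0.004, -1.0]]
ft_force: [1.7, 0.3, 9.6]
gripper_width: 0.0324
grasp_force: 63.8
15.9333 [0.48   0.1244 0.1107] [0.995 0.104 0.004] 0.03235182676736473 [1.69 0.3  9.63]
```

View pics/c8.png

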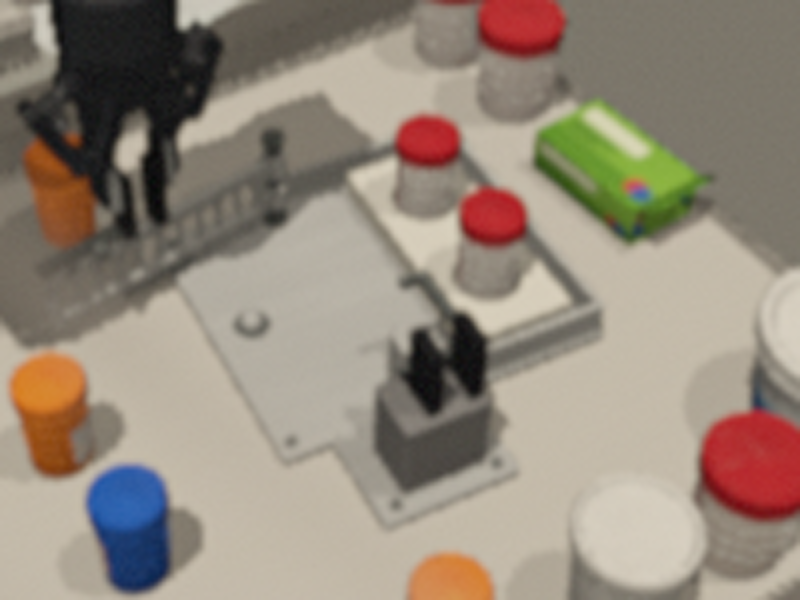

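The gate is wide open and still held (crop 70–270, 130–310). Both vials stand upright in the rack, and the ears are pinched (425,370)/(468,355). Handing in.

```bash
python3 -c "
from bench import r
print(r.job_done())"
```

```text
the job is handed in; nothing more can be done
None
```

I handed the job in at about 16 s, but no verdict came back. The red-capped vial stands upright and released in its well, and the safety catch is pinched. The gripper is holding the gate open at about 1.36 rad, and the jar, cup and other vial were not touched.

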